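# Load two bearing blocks and hold the fixture's clamp paddle

## Task

Set the two cream bearing blocks upright in the two pockets of the blue drilling fixture, each with its tab pointing into the slot of the steel fence, and let go of them before touching the paddle. Then press the red paddle straight down until its top is level with the green bands on the posts (about 18 mm down, not to the bottom), so that the pads clamp both blocks against the fence, and finish the program while still holding it there. Leave the other things on the bench where they are.

Things in the scene. Friction and masses are not known exactly. Their poses are not given: they have to be found in the camera images.
- fixture: blue drilling fixture fixed to the bench, plate 240 (x) x 200 (y) x 12 mm; origin: centre of its underside; x runs from the red paddle's end to the steel fence. In that order along x: red paddle, crossbar with two sprung black clamp pads, two pockets side by side (105 mm apart in y), fence. The fence is 25 mm high above the plate, 16 mm thick, its near face at x = +90 mm
- pocket_left (a point): left pocket (fixture's +y side), axes as the fixture's: where a block's origin lies when fully home, on the plate (12 mm up), tab to +x, end flush on the fence. Fence face 30 mm ahead, with a 19 mm wide open-topped through slot for the tab, in line; side rails 6 mm high, 36 mm apart. Released clamp pad 39 mm behind: 9 mm of play. Set the block 4 to 5 mm short of home; the pad pushes it on
- pocket_right (a point): the right pocket (fixture's -y side), just like the left one. A block turned the wrong way round fits neither
- block_a: cream bearing block: body 60 (own x) x 30 (own y) x 40 mm high, 0.08 to 0.13 kg, standing on its flat underside. A tab on the middle of its +x end sticks out 13 mm, 13 mm wide, 28 mm high from the underside. Dark bearing discs on the two long sides. Origin: centre of the body's underside (without tab), x to the tab, z up. block_b is identical; either may go in either pocket
- block_b: cream bearing block: body 60 (own x) x 30 (own y) x 40 mm high, 0.08 to 0.13 kg, standing on its flat underside. A tab on the middle of its +x end sticks out 13 mm, 13 mm wide, 28 mm high from the underside. Dark bearing discs on the two long sides. Origin: centre of the body's underside (without tab), x to the tab, z up. Identical to block_a
- block_a_tab (a point): middle of the end face of block_a's tab: 43 mm ahead of the block's origin, 14 mm up
- block_b_tab (a point): the same for block_b
- paddle (a joint): how far the red paddle is pressed straight down, m: 0 released, 0.030 bottom stop; green bands: 0.014 to 0.022. Springs back: 3 N to start, plus 0.25 N per mm, plus 3 N when the pads meet the blocks, plus 0.3 N per mm from there (about 13 N at 18 mm). The pads advance on the fence mm for mm with it and meet blocks that are home at 9 mm
- paddle_plate: red push plate of the paddle, 50 (fixture's x) x 70 (y) x 10 mm; origin: centre of its top face, 70 mm above the bench when released, 52 mm at 18 mm travel. White 12 mm square posts, 76 mm high, stand 50 mm to either side of its centre along y, each with a green band 48 to 56 mm above the bench. Press from above with shut fingers near the middle
- pad_left: sprung black rubber clamp pad of the left pocket, 24 mm wide, 22 mm high. Its face is 21 mm ahead (fixture's x) of this origin, the pad's middle 27 mm above it; when released the origin is 60 mm behind the pocket's point. It yields on its own spring: 1.5 N plus 0.15 N per mm
- pad_right: the same for the right pocket
- washer_tin: open round aluminium tin of brass washers, 60 mm across, 30 mm high; to be left alone
- spray_can: red spray can, 60 mm across, 190 mm high; to be left alone
- driver: screwdriver lying on the bench; to be left alone
- offcut: wooden offcut, 140 x 70 x 22 mm; to be left alone
- spanner: spanner lying on the bench; to be left alone
There are look-alikes about, which are no part of the job. Leave any pink or purple look-alike of the block_a alone. What is shaped like the block_b but purple is not meant.

How it is judged:
By the outcome, as a careful person would: the job done as asked, in the order asked, and still so for the second after the job is handed in, while the arm keeps its last pose, push and grip.
It also fails if it takes over 61 s, if anything falls off the work surface, if the arm or the gripper's body presses on something with over 40 N, if the wrist force passes 120 N, or if a joint passes its speed limit or range.

## Robot

A 6-joint arm with a two-finger parallel gripper is mounted at the origin on the work surface. World frame = base frame: x ahead of the robot, y to its left, z up, the work surface at z = 0. Lengths are in m, angles in rad, forces in N, time in s.
With the tool pointing down it reaches from about 0.35 to 0.775 m from the base axis. Payload 7.3 kg.
Tool frame: the origin (TCP) lies on the centre line of the jaws, within the pads' length; the fingertips stand 17 mm ahead of it and the grasp point (between the pads) lies 2 mm behind it (robot.tip_extent is the distance from the TCP to the fingertips, in m); z points along the fingers, y is the line along which they close (so a half turn about z gives the same grasp; the last joint's range is limited). The gripper opens to 92 mm and grips with 3 to 60 N. Pads are 19 mm wide; open, the fingers measure 130 mm over their backs; the gripper's body (75 mm by 190 mm) begins 47 mm behind the grasp point.
Start: joints at [1.097, 0.342, 1.524, -0, 1.275, -0.146], TCP at [0.169, 0.497, 0.244] pointing down, gripper open.
Joint ranges: [-2.53, 2.53], [-0.77, 2.02], [0.04, 2.7], [-1, 4.14], [0.28, 2.66], [-3.11, 3.11]. Speed limits (rad/s): [2.57, 2.57, 3.14, 3.14, 3.14, 3.14].

## Interface

Orientations are given as [roll, pitch, yaw] about the fixed x, y, z axes, in that order (R = Rz(yaw) Ry(pitch) Rx(roll)).
In Python, from cell import robot gives the robot as it stands.
- The arm moves only by the tool step_arm, never from a script. Its argument "motion" is a list of rows, each a list of 2 entries, a list of its own where there are three numbers: the shift along the tool's x, y, z in units of 60 mm (1.0 is 60 mm), then the turn about the tool's z in rad. In form: [[[x, y, z], spin], ...]. A call has 1 to 10 rows; each row is the pose to reach, as a shift and turn from the pose commanded when the call began, along the tool's axes at that moment; what a row does not reach only later rows make up. A row lasts 1/8 s, in which the tool goes at most 62.5 mm and 10.7 degrees, less where a joint would pass 70% of its speed; a pose out of reach is approached as far as the arm can. A call with a gripper value outside its range is refused whole. "hand" is the closure in counts, from 0 (fully open) to 255 (shut), set as the call begins (left out, the last holds). The fingers move at their own pace and stop on an object; "squeeze" is the grip in N (left out, the last holds). Time passes only in rows, so rows that repeat a pose let the fingers close. It gives the time, the measured TCP pose, the force, the opening and the grip force at its end, in the units of the state.
- robot.observe(): the state, without advancing time (a new reading comes with each control period).
- robot.read_camera(name): name is "side" or "top"; returns a dict with "pixels" (384x512x3 uint8, red, green, blue), "intrinsics" (3x3 intrinsics, pixels), "xyz" and "rotation" of the camera in the world. Camera axes: x right, y up, looking along -z (the intrinsics and any distortion apply to the point x, -y, -z); pixel columns grow to the right and rows downward; lengths in m; the calibration is good to about 2 mm. A picture is of the moment at which its call begins. There is no depth.
- robot.hand_in(): hands the job in; it is judged then, once.
The state is a dict: "time": time; "qpos": joint angles; "qvel": joint speeds; "joint_efforts": joint torques, N m; "tool_pos": TCP position; "tool_rot": TCP orientation; "contact_force": force on the tool from outside, world axes, zero at the start; "torque": the same for the moment, N m; "opening": finger opening in m; "grip_force": force on a finger pad.
Only numpy, scipy, OpenCV 4.12 (cv2) and the standard library are available. Lean on these libraries where they do the work, as an engineer would, in place of code of your own. Each camera call takes 0.05 s, during which the arm holds its last target. There are 200 camera calls.

## Working session

There is one attempt and no reset: what is moved stays moved. The work goes in short steps, Python scripts to look and compute and a tool call to move; the robot and the scene stay as the last step left them, time stands still between calls to the robot, and variables do not carry over. Pictures are saved under pics/ and viewed, at most 10 in all, crops included, and the job is handed in when it is done.

Besides the shell and the picture viewer there is one more tool, called as name(argument=value, ...) on one line, values as JSON. step_arm: Moves the arm, as the interface text tells. Its arguments: {"type":"object","properties":{"motion":{"type":"array"},"hand":{"type":"number"},"squeeze":{"type":"number"}},"required":["motion"]}

```bash
ls; mkdir -p pics; python3 - <<'E'
from cell import robot
import cv2,numpy as np
for n in("top","side"):
    d=robot.read_camera(n); cv2.imwrite(f"pics/{n}0.png",d["pixels"][:,:,::-1])
    print(n,d["intrinsics"],d["xyz"],d["rotation"],d.keys())
print(robot.observe())
E
```

```text
pics
top [[404.86479754   0.         260.4549312 ]
 [  0.         404.86479754 191.35866305]
 [  0.           0.           1.        ]] [0.32979329 0.00659588 1.18181805] [ 0.18680484  0.01940698 -1.56391877] dict_keys(['pixels', 'intrinsics', 'xyz', 'rotation'])
side [[476.16197943   0.         254.48295556]
 [  0.         476.16197943 192.89244998]
 [  0.           0.           1.        ]] [ 0.18017347 -1.01565555  1.29973488] [ 0.72086959 -0.00907665 -0.33565999] dict_keys(['pixels', 'intrinsics', 'xyz', 'rotation'])
{'time': 0.1, 'qpos': array([ 1.09700760e+00,  3.42635537e-01,  1.52493324e+00, -2.14765839e-05,
        1.27539672e+00, -1.46022095e-01]), 'qvel': array([-0.00117407, -0.00120692, -0.00096776, -0.00085833,  0.00091769,
       -0.0007003 ]), 'joint_efforts': array([ 9.57057491e-04, -4.32005167e+01, -2.44694996e+01,  7.18111731e-02,
        5.25452534e-02, -6.63096807e-05]), 'tool_pos': array([0.16884928, 0.49674135, 0.24311943]), 'tool_rot': array([-3.14023143e+00, -1.79434465e-04,  2.81383217e+00]), 'contact_force': array([-0.73140833,  0.54959087,  0.51169214]), 'torque': array([0.04698716, 0.03274454, 0.06119315]), 'grip_force': 0.0, 'opening': 0.0917174531223247}
```

View pics/top0.png

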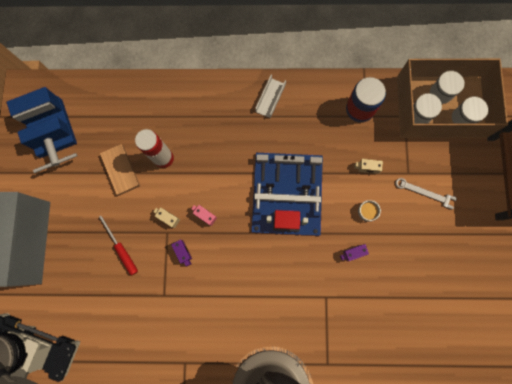

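View pics/side0.png

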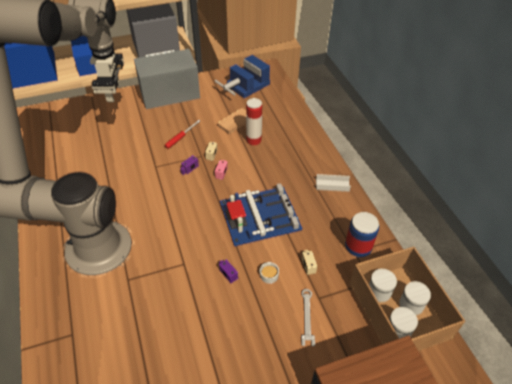

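Top view: the cream blocks are at (165,217) and (371,166). The look-alikes are pink at (203,214) and purple at (180,252) and (354,253). The fixture is at (288,195), with the paddle at the robot's end (288,219) and the fence on the far side. I'm choosing the two cream ones and checking them in one crop.

```bash
cat > h.py <<'E'
import cv2,numpy as np
from scipy.spatial.transform import Rotation as R
from cell import robot
def cam(n):
    d=robot.read_camera(n); d["R"]=R.from_euler("xyz",d["rotation"]).as_matrix(); return d
def ray(d,uv):
    uv=np.atleast_2d(uv).astype(float); K=d["intrinsics"]
    c=np.c_[(uv[:,0]-K[0,2])/K[0,0],-(uv[:,1]-K[1,2])/K[1,1],-np.ones(len(uv))]
    return c@d["R"].T
def onplane(d,uv,z):
    r=ray(d,uv); o=np.array(d["xyz"]); return (o+r*((z-o[2])/r[:,2])[:,None])[:,:2]
def proj(d,p):
    c=(np.atleast_2d(p)-d["xyz"])@d["R"]; K=d["intrinsics"]
    return np.c_[K[0,2]-K[0,0]*c[:,0]/c[:,2],K[1,2]+K[1,1]*c[:,1]/c[:,2]]
def rectified(d,cx,cy,z,half=0.06,s=4000):
    "picture of the plane z, world -y to the right, +x up; s px per m"
    w=np.array([[cx+half,cy+half,z],[cx+half,cy-half,z],[cx-half,cy-half,z],[cx-half,cy+half,z]])
    n=int(2*half*s); H=cv2.getPerspectiveTransform(proj(d,w).astype(np.float32),np.float32([[0,0],[n,0],[n,n],[0,n]]))
    return cv2.warpPerspective(d["pixels"],H,(n,n),flags=cv2.INTER_CUBIC)
E
python3 - <<'E'
from h import *
t=cam("top");s=cam("side")
for n,d,pts in(("top",t,[(165,217),(371,166),(288,219),(255,155),(322,155),(252,235),(322,235)]),("side",s,[(211,151),(309,261)])):
    print(n,onplane(d,pts,.03).round(3).tolist())
a=t["pixels"];b=s["pixels"]
f=lambda im,x,y,w,h,k:cv2.resize(im[y:y+h,x:x+w],None,fx=k,fy=k,interpolation=cv2.INTER_CUBIC)
row1=np.hstack([f(a,145,197,40,40,6.5),f(a,351,146,40,40,6.5),f(a,243,145,90,100,2.6)[:260]])
row2=np.hstack([f(b,191,131,40,40,6.5),f(b,289,241,40,40,6.5),f(b,215,180,90,100,2.6)[:260]])
cv2.imwrite("pics/crop1.png",np.vstack([row1,row2])[:,:,::-1])
E
```

```text
top [[0.471, 0.304], [0.624, -0.291], [0.467, -0.049], [0.656, 0.047], [0.657, -0.15], [0.421, 0.054], [0.422, -0.145]]
side [[0.471, 0.29], [0.627, -0.292]]
```

View pics/crop1.png

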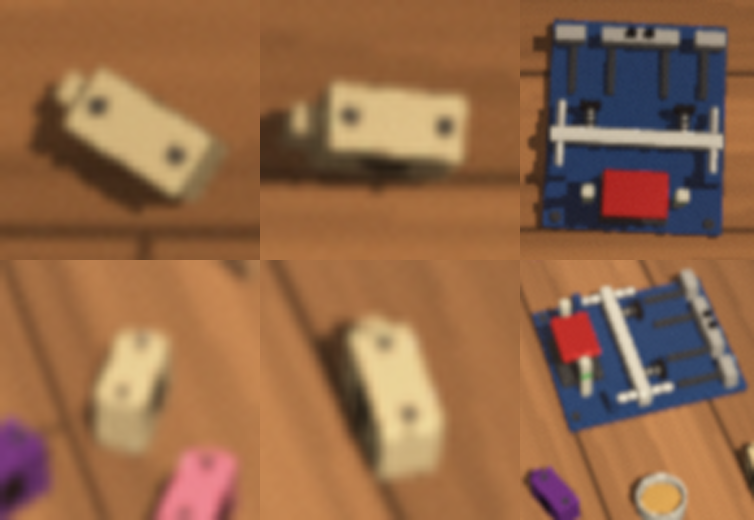

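The crop shows both cream blocks upright. The left one's tab points up-left at about (155,211). The right one's tab points left, at about (356,165). The fence slots are at the top of the fixture, with the paddle at the bottom.

```bash
cat > m.py <<'E'
from h import *
def rect(mask,k=5):
    cs,_=cv2.findContours(mask.astype(np.uint8),cv2.RETR_EXTERNAL,cv2.CHAIN_APPROX_NONE)
    return max(cs,key=cv2.contourArea)
def wrect(d,c,z):
    P=onplane(d,c.reshape(-1,2)/1.0,z)
    (x,y),(w,h),a=cv2.minAreaRect((P*1e3).astype(np.float32))
    if w<h: a-=90;w,h=h,w
    return round(x,1),round(y,1),round(w,1),round(h,1),round((a+90)%180-90,1)
def block(d,cx,cy,z=.04,show=None):
    r=rectified(d,cx,cy,z); hsv=cv2.cvtColor(r,cv2.COLOR_RGB2HSV)
    m=((hsv[...,0]>14)&(hsv[...,0]<34)&(hsv[...,2]>160)&(hsv[...,1]<150)).astype(np.uint8)
    m=cv2.morphologyEx(m,cv2.MORPH_CLOSE,np.ones((25,25)));m=cv2.morphologyEx(m,cv2.MORPH_OPEN,np.ones((71,71)))
    c=rect(m).reshape(-1,2)
    P=np.c_[cx+.06-c[:,1]/4000,cy+.06-c[:,0]/4000]*1e3
    (x,y),(w,h),a=cv2.minAreaRect(P.astype(np.float32))
    if w<h: a-=90;w,h=h,w
    M=cv2.moments(m,True); 
    return [round(v,1) for v in(x,y,w,h,(a+90)%180-90,1e3*(cx+.06-M["m01"]/M["m00"]/4000),1e3*(cy+.06-M["m10"]/M["m00"]/4000))]
E
python3 - <<'E'
from m import *
t=cam("top");s=cam("side")
for n,d in(("top",t),("side",s)):
    for c in((.471,.297),(.624,-.291)): print(n,block(d,*c))
    hsv=cv2.cvtColor(d["pixels"],cv2.COLOR_RGB2HSV); H,S,V=cv2.split(hsv)
    roi=np.zeros(H.shape,bool)
    if n=="top": roi[140:250,235:340]=1
    else: roi[180:250,212:310]=1
    blue=cv2.morphologyEx((roi&(H>100)&(H<130)&(S>100)).astype(np.uint8),cv2.MORPH_CLOSE,np.ones((15,15)))
    red=roi&((H<6)|(H>174))&(S>180)&(V>110)
    print(" blue",wrect(d,rect(blue),.012)," red",wrect(d,rect(red),.07))
    g=roi&(H<40)&(S<60)&(V>130) if n=="top" else roi&(S<70)&(V>130)
    ys,xs=np.nonzero(g)
    k,l,st,ce=cv2.connectedComponentsWithStats(g.astype(np.uint8))
    for i in range(1,k):
        if st[i,4]>8: print("  white",st[i],ce[i].round(1),(onplane(d,ce[i],.037)*1e3).round(1),(onplane(d,ce[i],.076)*1e3).round(1))
E
```

```text
top [469.4, 293.8, 41.5, 37.2, -90.0, 469.1, 294.1]
top [626.6, -291.5, 60.3, 31.9, 88.9, 626.7, -291.5]
 blue (545.7, -46.5, 234.1, 193.7, -2.5)  red (461.3, -44.2, 66.3, 47.1, -90.0)
  white [257 155  11   5  54] [262.1 157. ] [[648.5  26.2]] [[637.6  25.5]]
  white [275 156   9   5  37] [278.8 157.8] [[645.9 -22.7]] [[635.1 -21.7]]
  white [287 156   4   5  11] [288.5 158.5] [[643.8 -51. ]] [[633.1 -49.1]]
  white [294 157  10   5  40] [299.  158.7] [[643.3 -81.6]] [[632.6 -78.6]]
  white [311 157  11   6  53] [315.8 159.3] [[ 641.8 -130.4]] [[ 631.1 -125.7]]
  white [255 184  67  27 450] [288.  197.3] [[529.1 -48.7]] [[522.3 -46.8]]
  white [267 216   4   5  19] [268.6 218.1] [[468.8   6.7]] [[464.    6.7]]
  white [303 218   5   5  20] [305.2 219.7] [[464.7 -97. ]] [[460.1 -93.4]]
side [469.3, 283.5, 108.3, 44.7, 64.2, 469.8, 287.2]
side [628.2, -301.2, 92.0, 36.4, 80.9, 627.4, -299.9]
 blue (547.9, -45.6, 232.4, 207.4, -2.8)  red (462.5, -47.8, 69.8, 47.2, 87.2)
  white [277 184  10  17  74] [281.6 191.8] [[649.    2.3]] [[634.5 -29.2]]
  white [238 191  36  45 381] [256.  213.2] [[531.  -60.5]] [[520.2 -90. ]]
  white [230 196   5   5  21] [232.4 198. ] [[475.5  30.6]] [[466.4  -1.7]]
  white [285 202  14  26 120] [292.1 215.3] [[ 643.8 -108.6]] [[ 629.5 -136.6]]
  white [238 218   5   6  24] [240.  220.3] [[470.1 -72.1]] [[ 461.2 -101.2]]
  white [239 226   4   6  23] [240.4 228.4] [[ 460.8 -104.7]] [[ 452.2 -132.8]]
```

```bash
sed -i 's/np.ones((71,71))/cv2.getStructuringElement(2,(71,71))/' m.py; python3 - <<'E'
from m import *
t=cam("top");s=cam("side")
for c in((.471,.297),(.627,-.291)): print(block(t,*c))
# tall can: lid centre by two rays
for a,b in(((370,91),(365,223)),((147,139),(254,104))):
    ra,rb=ray(t,a)[0],ray(s,b)[0]; oa,ob=np.array(t["xyz"]),np.array(s["xyz"])
    k=np.linalg.lstsq(np.c_[ra,-rb],ob-oa,rcond=None)[0]; print("lid",(oa+ra*k[0]).round(3),(ob+rb*k[1]).round(3))
E
```

```text
[472.4, 300.4, 39.3, 31.6, 56.9, 472.5, 299.7]
[626.7, -291.8, 62.1, 31.7, 83.3, 626.8, -291.8]
lid [ 0.814 -0.273  0.124] [ 0.815 -0.274  0.125]
lid [0.654 0.321 0.186] [0.655 0.321 0.187]
```

```bash
python3 - <<'E'
from m import *
t=cam("top")
for c in((.471,.297),(.627,-.291)):
    r=rectified(t,*c,.04); hsv=cv2.cvtColor(r,cv2.COLOR_RGB2HSV)
    L=r[...,1].astype(int); 
    for th in(130,145,160):
        m=((L>th)&(hsv[...,1]<150)).astype(np.uint8); m=cv2.morphologyEx(m,cv2.MORPH_CLOSE,cv2.getStructuringElement(2,(25,25)))
        cs,_=cv2.findContours(m,0,2); f=np.zeros_like(m); cv2.drawContours(f,[max(cs,key=cv2.contourArea)],-1,1,-1)
        f=cv2.morphologyEx(f,cv2.MORPH_OPEN,cv2.getStructuringElement(2,(75,75)))
        k=max(cv2.findContours(f,0,1)[0],key=cv2.contourArea).reshape(-1,2)
        P=np.c_[c[0]+.06-k[:,1]/4000,c[1]+.06-k[:,0]/4000]*1e3
        print(th,cv2.minAreaRect(P.astype(np.float32)))
print((onplane(t,[(166.1,217.1),(165.4,216.5),(371.7,164.1)],.04)*1e3).round(1), np.degrees(robot.observe()["tool_rot"]))
d=np.diff(onplane(t,[(175/6.5,155/6.5),(97/6.5,105/6.5)],.04),axis=0)[0];print(np.degrees(np.arctan2(d[1],d[0])))
d=np.diff(onplane(t,[(446/6.5,126/6.5),(350/6.5,116/6.5)],.04),axis=0)[0];print(np.degrees(np.arctan2(d[1],d[0])))
E
```

```text
130 ((472.40264892578125, 301.0198974609375), (66.10414123535156, 30.760845184326172), 58.41870880126953)
145 ((471.8603210449219, 300.4391784667969), (61.994991302490234, 29.092811584472656), 58.442867279052734)
160 ((468.0719909667969, 293.99017333984375), (44.404296875, 26.809410095214844), 58.600547790527344)
130 ((626.3094482421875, -291.0899353027344), (61.013423919677734, 31.224517822265625), 83.6598129272461)
145 ((626.2412109375, -290.8172912597656), (59.09663772583008, 29.574878692626953), 82.5394287109375)
160 ((626.1328125, -290.56915283203125), (57.20758819580078, 27.93305015563965), 82.07308197021484)
[[ 470.   298.7]
 [ 471.7  300.7]
 [ 626.7 -291. ]] [-1.79998629e+02 -8.18775311e-04  1.61217176e+02]
56.8782885376486
83.21964597898382
```

step_arm(motion=[[[-0.8,-0.2,0],-0.17],[[-1.6,-0.4,0],-0.34],[[-2.4,-0.6,0.2],-0.51],[[-3.2,-0.8,0.4],-0.68],[[-4.0,-1.0,0.8],-0.85],[[-4.8,-1.2,1.2],-1.02],[[-5.4,-1.35,1.5],-1.19],[[-5.83,-1.48,1.8],-1.34],[[-5.83,-1.48,2.05],-1.34],[[-5.83,-1.48,2.05],-1.34]], hand=80, squeeze=20)

```text
time: 1.7
tool_pos: [0.4703, 0.3004, 0.1196]
tool_rot: [3.14, -0.002, -2.132]
contact_force: [0.8, 0.4, 0.2]
opening: 0.0633
grip_force: 0.0
```

```bash
cat > go.py <<'E'
import sys
from h import *
x,y,z,yaw=map(float,sys.argv[1:5])  # mm, deg
o=robot.observe(); p=np.array(o["tool_pos"])*1e3; r,pt,yw=o["tool_rot"]
M=R.from_euler("xyz",[r,pt,yw]).as_matrix()
s=np.array([x,y,z])-p; print("t",o["time"],"pose",p.round(1),np.degrees([r,pt,yw]).round(1),"open",round(o["opening"]*1e3,1),"grip",round(o["grip_force"],1),"F",np.round(o["contact_force"],1))
print("shift",(M.T@s/60).round(3),"spin",round(-((np.radians(yaw)-yw+np.pi)%(2*np.pi)-np.pi),3))
E
python3 go.py 471.5 300 27 238; python3 - <<'E'
from h import *
a=cam("top")["pixels"][160:270,110:250];b=cam("side")["pixels"][80:200,130:290]
cv2.imwrite("pics/a1.png",np.hstack([cv2.resize(a,(400,314)),cv2.resize(b,(400,314))])[:,:,::-1])
E
```

```text
t 1.7 pose [470.3 300.4 119.6] [ 1.799e+02 -1.000e-01 -1.221e+02] open 63.3 grip 0.0 F [0.8 0.4 0.2]
shift [-0.009 -0.023  1.543] spin -0.002
```

View pics/a1.png

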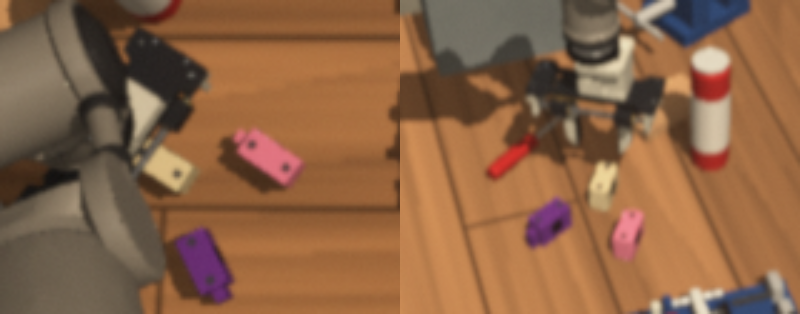

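The fingers straddle the cream block, visible at (165,175) in the left crop and (602,185) in the right crop. Pink and purple are clear, so I'm descending.

step_arm(motion=[[[0,-0.02,0.35],0],[[0,-0.02,0.7],0],[[0,-0.02,1.0],0],[[0,-0.02,1.25],0],[[0,-0.02,1.4],0],[[0,-0.02,1.5],0],[[0,-0.02,1.52],0],[[0,-0.02,1.52],0]])

```text
time: 2.8
tool_pos: [0.4729, 0.2998, 0.0299]
tool_rot: [-3.141, 0.001, -2.129]
contact_force: [0.5, -0.4, -0.0]
opening: 0.0631
grip_force: 0.0
```

step_arm(motion=[[[0,0,0],0],[[0,0,0],0],[[0,0,0],0],[[0,0,0],0],[[0,0,0],0],[[0,0,0],0],[[0,0,0],0],[[0,0,0],0]], hand=255, squeeze=20)

```text
time: 3.8
tool_pos: [0.4725, 0.2998, 0.0296]
tool_rot: [3.141, 0.0, -2.129]
contact_force: [-2.6, 1.0, 2.8]
opening: 0.0298
grip_force: 20.0
```

step_arm(motion=[[[0,0,-0.2],0],[[0,0,-0.5],0],[[0,0,-0.9],0],[[0,0,-1.3],0],[[0,0,-1.6],0],[[0,0,-1.6],0]])

```text
time: 4.55
tool_pos: [0.4736, 0.3, 0.1273]
tool_rot: [-3.139, 0.003, -2.129]
contact_force: [0.3, -0.6, -1.4]
opening: 0.03
grip_force: 20.0
```

```bash
python3 go.py 604.5 2.6 100 177.5
```

```text
t 4.55 pose [473.6 300.  127.3] [-179.9    0.2 -122. ] open 30.0 grip 20.0 F [ 0.3 -0.6 -1.4]
shift [ 3.049 -4.476  0.456] spin 1.056
```

step_arm(motion=[[[0.4,-0.6,0],0.14],[[0.8,-1.2,0],0.28],[[1.2,-1.8,0],0.42],[[1.6,-2.4,0],0.56],[[2.0,-3.0,0],0.7],[[2.4,-3.5,0],0.84],[[2.7,-4.0,0],0.98],[[2.9,-4.3,0.1],1.056],[[3.05,-4.475,0.3],1.056],[[3.05,-4.475,0.3],1.056]])

```text
time: 5.8
tool_pos: [0.6022, 0.0018, 0.1055]
tool_rot: [3.141, -0.004, 3.098]
contact_force: [-0.4, 0.2, -1.5]
opening: 0.0296
grip_force: 20.0
```

```bash
python3 go.py 604.5 2.6 42.5 177.5; python3 - <<'E'
from h import *
a=cam("top")["pixels"][140:250,230:350];b=cam("side")["pixels"][150:270,200:320]
cv2.imwrite("pics/a2.png",np.hstack([cv2.resize(a,(400,366)),cv2.resize(b,(400,366))])[:,:,::-1])
E
```

```text
t 5.8 pose [602.2   1.8 105.5] [180.   -0.2 177.5] open 29.6 grip 20.0 F [-0.4  0.2 -1.5]
shift [-0.042  0.014  1.05 ] spin 0.0
```

View pics/a2.png

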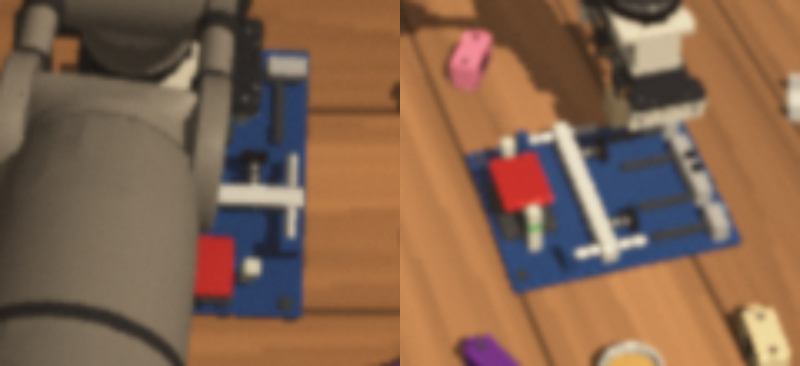

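The top view is hidden by the arm. In the side view the held block, near (620,105), is over the left pocket with its near edges clear. I'm lowering with the force watched.

step_arm(motion=[[[-0.04,0.01,0.2],0],[[-0.04,0.01,0.4],0],[[-0.04,0.01,0.55],0],[[-0.04,0.01,0.65],0],[[-0.04,0.01,0.72],0],[[-0.04,0.01,0.78],0],[[-0.04,0.01,0.83],0],[[-0.04,0.01,0.85],0]])

```text
time: 6.9
tool_pos: [0.6058, 0.0027, 0.0565]
tool_rot: [3.142, 0.0, 3.098]
contact_force: [-0.4, 0.4, -0.7]
opening: 0.0299
grip_force: 20.0
```

step_arm(motion=[[[0,0,0.03],0],[[0,0,0.06],0],[[0,0,0.1],0],[[0,0,0.13],0],[[0,0,0.16],0],[[0,0,0.18],0],[[0,0,0.18],0]])

```text
time: 7.78
tool_pos: [0.6057, 0.0028, 0.0456]
tool_rot: [3.142, -0.0, 3.098]
contact_force: [0.7, 0.4, -0.1]
opening: 0.0298
grip_force: 20.0
```

step_arm(motion=[[[0.02,0,0.02],0],[[0.02,0,0.03],0],[[0.02,0,0.045],0],[[0.02,0,0.055],0],[[0.02,0,0.06],0],[[0.02,0,0.06],0]])

```text
time: 8.52
tool_pos: [0.6046, 0.0028, 0.0421]
tool_rot: [3.141, 0.0, 3.098]
contact_force: [-0.3, -0.4, -1.5]
opening: 0.0298
grip_force: 20.0
```

Now to release (opening modestly), lift, and go on towards block B.

step_arm(motion=[[[0,0,0],0],[[0,0,0],0],[[0,0,0],0],[[0,0,0],0],[[0,0,0],0],[[0,0,0],0]], hand=120)

```text
time: 9.28
tool_pos: [0.6046, 0.0028, 0.0421]
tool_rot: [3.141, 0.0, 3.098]
contact_force: [0.5, 0.2, -0.8]
opening: 0.0485
grip_force: 0.0
```

step_arm(motion=[[[0,0,-0.1],0],[[0,0,-0.4],0],[[0,0,-0.8],0],[[0,0,-1.3],0],[[0,0,-1.6],0],[[0,0,-1.6],0]])

```text
time: 10.02
tool_pos: [0.6057, 0.0027, 0.1409]
tool_rot: [-3.141, 0.005, 3.098]
contact_force: [-0.4, 0.1, 0.8]
opening: 0.0486
grip_force: 0.0
```

```bash
python3 go.py 626.3 -291 120 83
```

```text
t 10.025 pose [605.7   2.7 140.9] [-180.     0.3  177.5] open 48.6 grip 0.0 F [-0.4  0.1  0.8]
shift [-0.555 -4.875  0.353] spin 1.649
```

step_arm(motion=[[[-0.05,-0.5,0],0.17],[[-0.1,-1.0,0],0.34],[[-0.15,-1.6,0],0.51],[[-0.2,-2.2,0],0.68],[[-0.3,-2.8,0],0.85],[[-0.35,-3.4,0],1.02],[[-0.4,-3.9,0],1.19],[[-0.5,-4.4,0.1],1.36],[[-0.55,-4.8,0.2],1.53],[[-0.555,-4.875,0.35],1.65]], hand=80)

```text
time: 11.28
tool_pos: [0.6245, -0.2927, 0.1161]
tool_rot: [-3.141, -0.0, 1.441]
contact_force: [0.6, 1.0, -0.7]
opening: 0.0634
grip_force: 0.0
```

step_arm(motion=[[[0,0,0],0],[[0,0,0],0]])

```text
time: 11.52
tool_pos: [0.625, -0.2904, 0.1171]
tool_rot: [-3.141, -0.0, 1.45]
contact_force: [0.5, -0.3, 0.3]
opening: 0.0629
grip_force: 0.0
```

```bash
python3 go.py 626.3 -291 29 83; python3 - <<'E'
from h import *
a=cam("top")["pixels"][135:255,235:400];b=cam("side")["pixels"][170:290,200:365]
cv2.imwrite("pics/b1.png",np.hstack([cv2.resize(a,(400,291),interpolation=2),cv2.resize(b,(400,291),interpolation=2)])[:,:,::-1])
E
```

```text
t 11.525 pose [ 625.  -290.4  117.1] [-180.    -0.    83.1] open 62.9 grip 0.0 F [ 0.5 -0.3  0.3]
shift [-0.008  0.024  1.468] spin 0.002
```

View pics/b1.png

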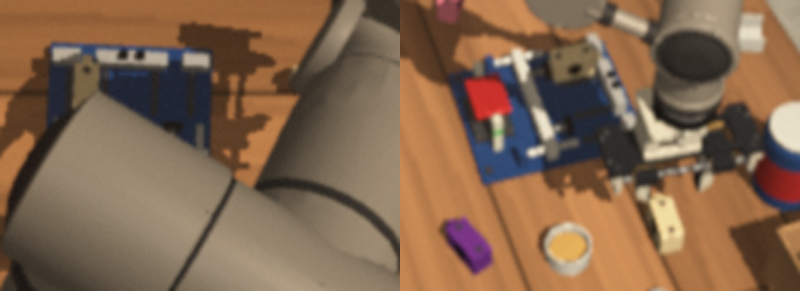

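Block A stands in the left pocket, at (85,80) in the left crop and (575,62) in the right, with its tab towards the fence. The gripper straddles block B at (663,222). The tin is clear, so I'm descending.

step_arm(motion=[[[0,0.02,0.35],0],[[0,0.02,0.7],0],[[0,0.02,1.0],0],[[0,0.02,1.25],0],[[0,0.02,1.4],0],[[0,0.02,1.46],0],[[0,0.02,1.46],0]])

```text
time: 12.5
tool_pos: [0.6264, -0.2911, 0.0297]
tool_rot: [3.141, 0.0, 1.448]
contact_force: [-0.4, 0.4, 1.4]
opening: 0.0633
grip_force: 0.0
```

step_arm(motion=[[[0,0,0],0],[[0,0,0],0],[[0,0,0],0],[[0,0,0],0],[[0,0,0],0],[[0,0,0],0],[[0,0,0],0],[[0,0,0],0]], hand=255, squeeze=20)

```text
time: 13.5
tool_pos: [0.6262, -0.2911, 0.0297]
tool_rot: [3.142, -0.0, 1.448]
contact_force: [-1.7, 0.5, 2.7]
opening: 0.03
grip_force: 20.0
```

step_arm(motion=[[[0,0,-0.2],0],[[0,0,-0.5],0],[[0,0,-0.9],0],[[0,0,-1.4],0],[[0,0,-1.7],0],[[0,0,-1.7],0]])

```text
time: 14.25
tool_pos: [0.627, -0.2915, 0.1338]
tool_rot: [3.138, 0.002, 1.448]
contact_force: [0.6, -0.3, -1.3]
opening: 0.03
grip_force: 20.0
```

```bash
python3 go.py 600 -102.3 120 -2.5; python3 - <<'E'
from h import *
# block A in the pocket: top face at z=.052 seen from the top camera
d=cam("top"); r=rectified(d,.605,0,.052); cv2.imwrite("pics/pocket.png",r[:,:,::-1])
E
```

```text
t 14.25 pose [ 627.  -291.5  133.8] [1.798e+02 1.000e-01 8.300e+01] open 30.0 grip 20.0 F [ 0.6 -0.3 -1.3]
shift [ 3.074 -0.834  0.221] spin 1.491
```

step_arm(motion=[[[0.3,-0.1,0],0.17],[[0.6,-0.2,0],0.34],[[1.0,-0.3,0],0.51],[[1.4,-0.4,0],0.68],[[1.8,-0.5,0],0.85],[[2.2,-0.6,0],1.02],[[2.6,-0.7,0],1.19],[[2.9,-0.8,0.1],1.36],[[3.075,-0.835,0.25],1.49],[[3.075,-0.835,0.4],1.49]])

```text
time: 15.55
tool_pos: [0.5984, -0.1009, 0.106]
tool_rot: [-3.141, 0.002, -0.04]
contact_force: [0.2, -0.3, -0.4]
opening: 0.0299
grip_force: 20.0
```

step_arm(motion=[[[0,0,0],0],[[0,0,0],0]])

```text
time: 15.8
tool_pos: [0.5992, -0.1024, 0.1073]
tool_rot: [-3.142, 0.0, -0.041]
contact_force: [0.3, -0.5, -0.9]
opening: 0.0297
grip_force: 20.0
```

```bash
python3 go.py 600 -102.3 56 -2.5; python3 - <<'E'
from h import *
a=cam("top")["pixels"][140:250,230:350];b=cam("side")["pixels"][170:270,210:320]
cv2.imwrite("pics/b2.png",np.hstack([cv2.resize(a,(400,366)),cv2.resize(b,(400,366))])[:,:,::-1])
E
```

```text
t 15.8 pose [ 599.2 -102.4  107.3] [-180.     0.    -2.4] open 29.7 grip 20.0 F [ 0.3 -0.5 -0.9]
shift [ 0.013 -0.002  0.856] spin 0.002
```

View pics/b2.png

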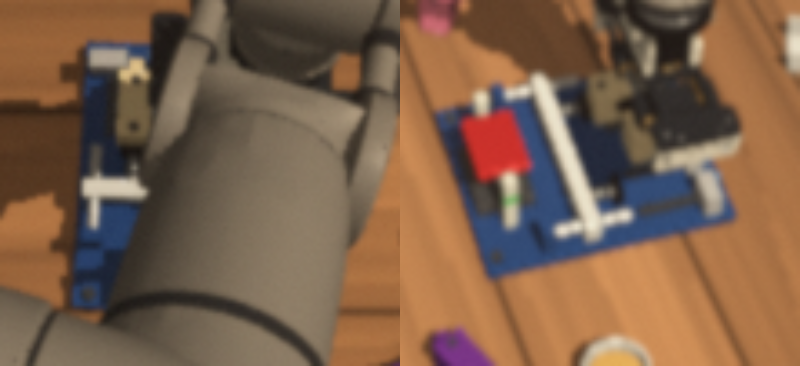

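Block A's tab enters the fence slot at (132,70) in the top crop. In the side crop the held block B is over the right pocket, near (640,140). I'm lowering it.

step_arm(motion=[[[0.01,0,0.2],0],[[0.01,0,0.4],0],[[0.01,0,0.6],0],[[0.01,0,0.75],0],[[0.01,0,0.85],0],[[0.01,0,0.92],0],[[0.01,0,0.98],0],[[0.01,0,1.02],0],[[0.01,0,1.04],0]])

```text
time: 17.02
tool_pos: [0.5998, -0.1018, 0.0451]
tool_rot: [-3.142, -0.0, -0.042]
contact_force: [0.1, 0.4, -0.7]
opening: 0.0299
grip_force: 20.0
```

step_arm(motion=[[[0,0,0.015],0],[[0,0,0.03],0],[[0,0,0.04],0],[[0,0,0.05],0],[[0,0,0.05],0]])

```text
time: 17.65
tool_pos: [0.5997, -0.1018, 0.0421]
tool_rot: [-3.141, 0.0, -0.042]
contact_force: [-1.2, 0.1, -1.6]
opening: 0.03
grip_force: 20.0
```

step_arm(motion=[[[0,0,0],0],[[0,0,0],0],[[0,0,0],0],[[0,0,0],0],[[0,0,0],0],[[0,0,0],0]], hand=120)

```text
time: 18.4
tool_pos: [0.5997, -0.1018, 0.0421]
tool_rot: [-3.142, -0.0, -0.042]
contact_force: [0.6, 0.5, 0.8]
opening: 0.0487
grip_force: 0.0
```

step_arm(motion=[[[0,0,-0.1],0],[[0,0,-0.4],0],[[0,0,-0.8],0],[[0,0,-1.3],0],[[0,0,-1.6],0],[[0,0,-1.6],0]])

```text
time: 19.15
tool_pos: [0.6009, -0.1021, 0.1409]
tool_rot: [3.14, -0.005, -0.042]
contact_force: [0.9, -0.4, -0.6]
opening: 0.0485
grip_force: 0.0
```

```bash
python3 go.py 462 -44 140 -2.5
```

```text
t 19.15 pose [ 600.9 -102.1  140.9] [179.9  -0.3  -2.4] open 48.5 grip 0.0 F [ 0.9 -0.4 -0.6]
shift [-2.353 -0.87   0.003] spin 0.001
```

step_arm(motion=[[[-0.5,-0.2,0],0],[[-1.0,-0.4,0],0],[[-1.5,-0.6,0],0],[[-1.9,-0.7,0],0],[[-2.2,-0.8,0],0],[[-2.35,-0.87,0],0],[[-2.35,-0.87,0],0],[[-2.35,-0.87,0],0]], hand=255, squeeze=10)

```text
time: 20.15
tool_pos: [0.4618, -0.0439, 0.1382]
tool_rot: [3.141, -0.001, -0.042]
contact_force: [-0.1, 0.6, -0.2]
opening: 0.0003
grip_force: 0.0
```

```bash
python3 go.py 462 -44 90 -2.5; python3 - <<'E'
from h import *
a=cam("top")["pixels"][140:250,230:350];b=cam("side")["pixels"][170:270,210:320]
cv2.imwrite("pics/c1.png",np.hstack([cv2.resize(a,(400,366),interpolation=2),cv2.resize(b,(400,366),interpolation=2)])[:,:,::-1])
E
```

```text
t 20.15 pose [461.8 -43.9 138.2] [180.   -0.   -2.4] open 0.3 grip 0.0 F [-0.1  0.6 -0.2]
shift [0.003 0.001 0.803] spin 0.001
```

View pics/c1.png

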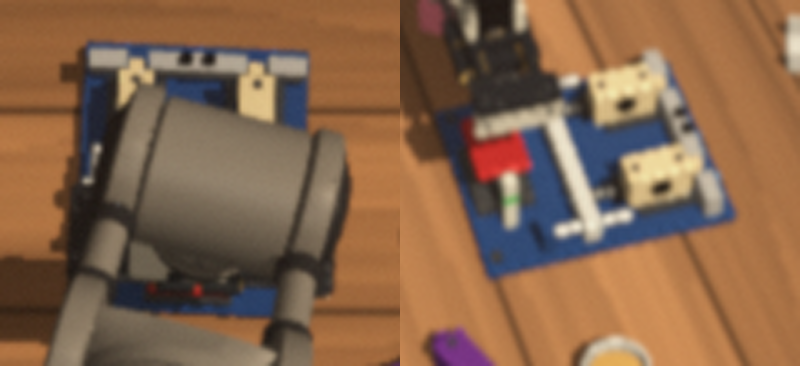

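Both blocks stand upright with their tabs in the slots, at (137,65) and (258,70), and the grip is open. Now to press the paddle: contact is expected at TCP z = 87 mm, with the goal at 69 mm.

step_arm(motion=[[[0,0,0.2],0],[[0,0,0.4],0],[[0,0,0.6],0],[[0,0,0.72],0],[[0,0,0.8],0],[[0,0,0.84],0],[[0,0,0.87],0],[[0,0,0.89],0],[[0,0,0.89],0]])

```text
time: 21.38
tool_pos: [0.4611, -0.0437, 0.0849]
tool_rot: [-3.142, -0.0, -0.042]
contact_force: [-1.9, -0.4, 3.1]
opening: 0.0003
grip_force: 1.2
```

step_arm(motion=[[[0,0,0.03],0],[[0,0,0.06],0],[[0,0,0.09],0],[[0,0,0.12],0],[[0,0,0.15],0],[[0,0,0.17],0],[[0,0,0.18],0],[[0,0,0.18],0]])

```text
time: 22.38
tool_pos: [0.4611, -0.0437, 0.0743]
tool_rot: [-3.142, -0.0, -0.042]
contact_force: [-2.8, 0.8, 9.6]
opening: 0.0002
grip_force: 4.6
```

step_arm(motion=[[[0,0,0.02],0],[[0,0,0.04],0],[[0,0,0.06],0],[[0,0,0.08],0],[[0,0,0.09],0],[[0,0,0.09],0],[[0,0,0.09],0],[[0,0,0.09],0]])

```text
time: 23.38
tool_pos: [0.4612, -0.0437, 0.0691]
tool_rot: [3.141, -0.001, -0.042]
contact_force: [-3.1, 0.2, 12.1]
opening: 0.0003
grip_force: 6.0
```

```bash
python3 go.py 462 -44 69 -2.5; python3 - <<'E'
from h import *
a=cam("top")["pixels"][140:250,230:350];b=cam("side")["pixels"][170:270,210:320]
cv2.imwrite("pics/c2.png",np.hstack([cv2.resize(a,(400,366),interpolation=2),cv2.resize(b,(400,366),interpolation=2)])[:,:,::-1])
E
```

```text
t 23.375 pose [461.2 -43.7  69.1] [180.   -0.   -2.4] open 0.3 grip 6.0 F [-3.1  0.2 12.1]
shift [0.014 0.004 0.002] spin 0.002
```

View pics/c2.png

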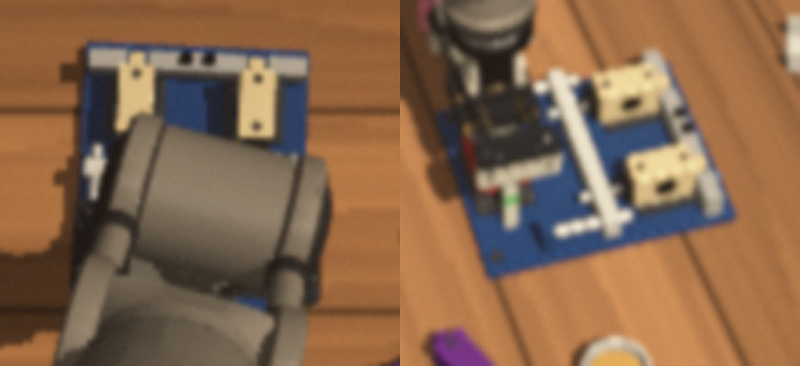

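Both blocks are now pushed flush to the fence, with tabs in the slots at (135,60) and (260,62). The paddle is down about 18 mm at 12 N, which matches the expected force with both blocks clamped. I'm handing in.

```bash
python3 -c "
from cell import robot
print(robot.hand_in())"
```

```text
the job is handed in; nothing more can be done
None
```

I set both cream blocks upright in the pockets with their tabs in the fence slots and released them, then handed the job in at about 23 s with the arm holding the paddle about 18 mm down at 12 N; the last picture shows both blocks flush on the fence.

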